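Pop the ampoule cassette and trap it at the dispenser's mouth

ROBOT

A 7-joint arm with a two-finger parallel gripper is mounted at the origin on the work surface. World frame = base frame: x ahead of the robot, y to its left, z up, the work surface at z = 0. Lengths are in m, angles in rad, forces in N, time in s.
With the tool pointing down it reaches from about 0.4 to 0.9 m from the base axis. Payload 5.5 kg.
Tool frame: the origin (TCP) lies on the centre line of the jaws, within the pads' length; the fingertips stand 19 mm ahead of it and the grasp point (between the pads) is the TCP; z points along the fingers, y is the direction in which the jaws open and shut (so a half turn about z gives the same grasp; the last joint's range is limited). The gripper opens to 85 mm and grips with 20 to 120 N. Pads are 22 mm wide; open, the fingers measure 114 mm over their backs; the gripper's body (76 mm by 85 mm) begins 54 mm behind the grasp point. The pads swing forward as they close: fully open they stand 13 mm farther back than shut.
Start: joints at [0.263, 0.501, -0.427, 1.55, 0.221, 1.138, -0.21], TCP at [0.65, 0, 0.25] pointing down, gripper open.
Joint ranges: [-2.88, 2.88], [-0.31, 2.03], [-1.54, 1.56], [0.2, 2.42], [-1.41, 4.55], [0.19, 2.02], [-2.57, 2.57]. Speed limits (rad/s): [2.57, 2.57, 3.14, 3.14, 3.14, 3.14, 3.14].

INTERFACE

Orientations are given as a unit quaternion [x, y, z, w].
In Python, from bench import sense, grab_frame, camera_params, hand_in gives the robot as it stands.
- The arm moves only by the tool carry_out, never from a script. Its argument "steps" is a list of rows, each an object with "offset": the shift along the tool's x, y, z in mm, a list of three; "turn": the turn, a rotation vector about the tool's x, y, z in rad, a list of three; "hand": the finger opening in mm, from 0 to 85.4. In form: [{"offset": [x, y, z], "turn": [ax, ay, az], "hand": hand}, ...]. A call has 1 to 8 rows; each row is the pose to reach, as a shift and turn from the pose measured when the call began, along the tool's axes at that moment; what a row does not reach only later rows make up. A row lasts 1/10 s, in which the tool goes at most 50 mm and 8.59 degrees, less where a joint would pass 70% of its speed; a pose out of reach is approached as far as the arm can. A call with a gripper value outside its range is refused whole. The fingers move at their own pace and stop on an object; the grip force is fixed at half the most. Time passes only in rows, so rows that repeat a pose let the fingers close. It gives the time, the measured TCP pose, the force and the opening at its end, in the units of the state.
- sense(): the state, without advancing time (a new reading comes with each control period).
- grab_frame(name): name is "scene" or "side" or "wrist"; returns the picture (420x560x3 uint8, red, green, blue); there is no depth.
- camera_params(name): a dict with "K" (3x3 intrinsics, pixels), "k1" (the pictures are not rectified: a ray, as slopes to the right and down, at radius r is drawn at 1 + k1 r^2 times it, then the intrinsics apply), "R" (3x3) and "t" (3): a world point X has camera coordinates R X + t. Camera axes: x right, y down, z forward; pixel columns grow to the right and rows downward; lengths in m; the calibration is good to about 2 mm. A picture is of the moment at which its call begins: read the wrist's pose just before it. camera_params takes no time and is no camera call; for the wrist camera it gives the pose at the moment of the call.
- hand_in(): hands the job in, once; it reports no verdict.
The state is a dict: "time": time; "qpos": joint angles; "joint_vel": joint speeds; "joint_torque": joint torques, N m; "position": TCP position; "eef_rot": TCP orientation; "force": force on the tool from outside, world axes, zero at the start; "torque": the same for the moment, N m; "finger_gap": finger opening in m.
Only numpy, scipy, OpenCV 4.12 (cv2) and the standard library are available. Lean on these libraries where they do the work, as an engineer would, in place of code of your own. Each camera call takes 0.05 s, during which the arm holds its last target. There are 200 camera calls.

TASK

Press down the release key of the small spring dispenser on the counter with one fingertip, and let the other finger trap the popped-out ampoule cassette on the apron in front of the mouth before it slides away. Finish while holding it so: one finger keeping the key fully down, the other finger stopping the cassette, which lies flat and at rest, half out of the mouth, for its label to be checked. Do not lift the cassette, and leave the vial, the jar and the lockbox where they stand.

Things in the scene. Friction and masses are not known exactly. Their poses are not given: they have to be found in the camera images.
- dispenser: Fixed spring dispenser, white bed, aluminium walls, 211 mm long (x), 58 mm wide (y) plus the key beside it. Origin at counter level, on the channel's centre line at the mouth; x points back into the channel, y to the key's side, z up. The cassette pops out along -x. Level floor 30 mm above the counter; from x = -14 mm back, walls 24 to 29 mm off the centre line rise to 64 mm, open on top.
- mouth (a point): Middle of the mouth, on the floor line (30 mm up), at the dispenser's x = 0. Over it a bridge spans the channel (x -14 to +2 mm, 64 to 70 mm above the counter). Below the bridge a steel stop lug, part of the key, rises 8 mm out of the floor and holds the cassette back; it sinks with the key and lets go when the key is 7 to 8 mm down. The cassette then shoots out along -x.
- apron (a point): Middle of the apron's floor, 45 mm in front of the mouth (30 mm above the counter), level with the key along x: a finger standing here, its tip as low as the pressed key top, stops the cassette. The apron is the channel's floor from x = -14 to -83 mm, its front end open, side lips (24 to 29 mm off the centre line) only 6 mm high. A cassette not stopped slides off its end.
- pusher (a joint): Travel in m of the spring pusher behind the cassette: 0 at the start, up to 0.060 when it has pushed the cassette 60 mm out. It pushes towards -x with about 5 N at the start and 3.5 N at the end.
- cassette: The loose ampoule cassette, a pale plastic tray block with eight amber ampoule tips showing on its top, 70 mm long (x), 44 mm wide (y), 30 mm high, about 100 g. Origin at the centre of its underside, x along the channel. At the start it stands in the channel with its front face at the mouth (centre 35 mm behind the dispenser's origin, underside 30 mm and top 60 mm above the counter).
- key_top (a point): Centre of the top of the release key, a grey ribbed pad 32 mm (x) by 28 mm (y) beside the apron, 60 mm to the +y side of the centre line and 45 mm in front of the mouth. Its top is 52 mm above the counter when up, 41 mm when fully down (11 mm above the apron's floor, 19 mm below the cassette's top). Pressed straight down; the point moves with the key.
- key (a joint): Travel of the release key in m: 0 up, 0.011 fully down. A spring holds it up: about 2.3 N to start it, about 5 N when fully down, and up to 2 N more from the lug's friction until the cassette is released.
- vial: Bystander: standing amber vial with a metal cap, 34 mm across, 62 mm high; origin at the centre of its underside. On the -y side of the dispenser.
- jar: Bystander: standing white jar, 48 mm across, 75 mm high; origin at the centre of its underside. On the -y side of the dispenser.
- lockbox: Bystander: black lockbox 134 x 174 mm, 73 mm high, with a flat wire handle up to 85 mm; origin at the centre of its underside. On the +y side of the dispenser.
Mind the look-alikes: they are no part of the job. Leave any purple look-alike of the dispenser alone.

How it is judged:
On the way, in this order (a step that is already met when the one before it is completed fails the run):
1. a finger presses the key down (value of joint key above 0.004 m and contact force between the fingers and key above 0.5 N).
2. the cassette has popped at least 15 mm out and stands still against a finger on the apron (x of cassette in the frame of dispenser below 0.02 m and contact force between the fingers and cassette above 0.3 N and linear speed of cassette below 0.02 m/s), for 0.2 s.
At the end, for the whole second after the job is handed in: One finger keeps the key down (at least 8 of its 11 mm, finger force over 0.5 N) while a finger touches the cassette (over 0.3 N), which has come 15 to 70 mm out of its start place along the channel, lies flat on the floor of the channel and apron (within 4 mm and 0.08 rad) and is at rest (all of step 2 and value of joint key above 0.008 m and contact force between the fingers and key above 0.5 N and x of cassette in the frame of dispenser above -0.035 m and z of cassette in the frame of dispenser between 0.027 and 0.034 m and angle between cassette's own z axis and vertical below 0.08 rad); the arm keeps its last pose, push and grip.
It fails at once if the cassette slid away (x of cassette in the frame of dispenser below -0.04 m).
It fails at once if the cassette was lifted or tipped (z of cassette in the frame of dispenser above 0.042 m or angle between cassette's own z axis and vertical above 0.35 rad).
It fails at once if a bystander was moved (distance of any of vial, jar, lockbox from where it was at the start of the episode above 0.02 m).
It also fails if it takes over 32 s, if anything falls off the work surface, if the arm or the gripper's body presses on something with over 40 N, if the wrist force passes 120 N, or if a joint passes its speed limit or range.

## Working session

There is one attempt and no reset: what is moved stays moved. The work goes in short steps, Python scripts to look and compute and a tool call to move; the robot and the scene stay as the last step left them, time stands still between calls to the robot, and variables do not carry over. Pictures are saved under pics/ and viewed, about 8 in all and at most 12, crops included, and the job is handed in when it is done.

Besides the shell and the picture viewer there is one more tool, called after "Call:" as name(argument=value, ...), one argument or row to a line, values as JSON. carry_out: Moves the arm, as the interface text tells. Its arguments: {"type":"object","properties":{"steps":{"type":"array","items":{"type":"object","properties":{"offset":{"type":"array","items":{"type":"number"}},"turn":{"type":"array","items":{"type":"number"}},"hand":{"type":"number"}}}}},"required":["steps"]}

```bash
mkdir -p pics
cat > h.py <<'E'
import numpy as np, cv2
from bench import sense, grab_frame, camera_params
def ray(c,u,v):
    K=np.array(c["K"]);R=np.array(c["R"]);t=np.array(c["t"])
    d=np.array([(u-K[0,2])/K[0,0],(v-K[1,2])/K[1,1]]);s=d.copy()
    for _ in range(20): s=d/(1+c["k1"]*(s@s))
    w=R.T@np.array([s[0],s[1],1.]); return -R.T@t,w/np.linalg.norm(w)
def onplane(c,u,v,z):
    o,w=ray(c,u,v); return o+w*(z-o[2])/w[2]
def tri(rs):
    A=sum(np.eye(3)-np.outer(w,w) for o,w in rs);b=sum((np.eye(3)-np.outer(w,w))@o for o,w in rs)
    return np.linalg.solve(A,b)
def proj(c,X):
    K=np.array(c["K"]);p=np.array(c["R"])@X+np.array(c["t"]);s=p[:2]/p[2];s=s*(1+c["k1"]*(s@s))
    return np.array([K[0,0]*s[0]+K[0,2],K[1,1]*s[1]+K[1,2]])
def save(n,f): 
    im=grab_frame(n); cv2.imwrite("pics/"+f,im[:,:,::-1]); return im
E
python3 - <<'E'
from h import *
a=save("scene","s0.png");b=save("side","d0.png");c=save("wrist","w0.png")
cv2.imwrite("pics/w0.png",c[:,:,::-1])
import json
json.dump({n:{k:np.array(v).tolist() for k,v in camera_params(n).items()} for n in("scene","side","wrist")},open("cam0.json","w"))
print(sense())
E
```

```text
{'time': 0.15, 'qpos': array([ 0.26320894,  0.50165442, -0.42683343,  1.55119325,  0.22083746,
        1.13831584, -0.21030711]), 'joint_vel': array([-3.59021770e-04, -3.33898527e-03, -2.55205405e-04, -2.68020147e-03,
        1.20722932e-03, -4.75790230e-05, -7.10535320e-04]), 'joint_torque': array([-7.84630305e-03, -5.70037007e+01, -5.82563952e+00, -2.81283009e+01,
        1.07005105e-02,  7.80367671e-03, -3.10690336e-05]), 'position': array([ 6.49497217e-01, -4.82287549e-05,  2.49491179e-01]), 'eef_rot': array([ 7.07092276e-01,  7.07120881e-01, -5.25245497e-04, -5.45022264e-04]), 'force': array([-0.43886369,  0.15891914, -0.45334983]), 'torque': array([ 0.01069465,  0.01041372, -0.00339878]), 'finger_gap': 0.08536768529826186}
```

View pics/s0.png

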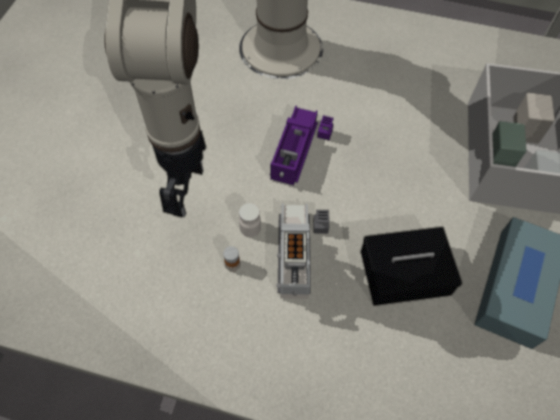

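View pics/w0.png

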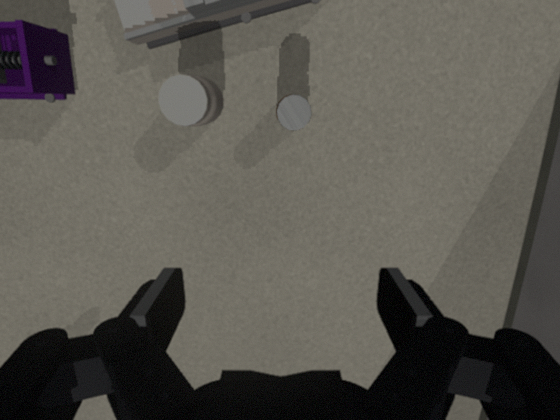

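View pics/d0.png

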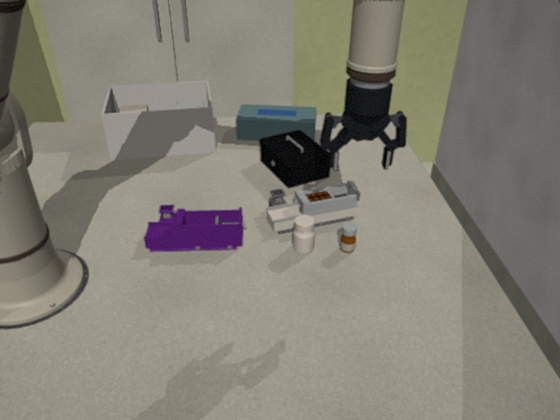

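The scene view shows the base at (282,45), the dispenser at (295,250) with its mouth towards the base, the apron at about (296,213) and the key at (321,220). The purple look-alike is at (295,150) and the lockbox at (410,265). The side view shows the key at (278,198). I'll triangulate roughly.

```bash
python3 - <<'E'
from h import *
import json
C=json.load(open("cam0.json"))
s,d,w=C["scene"],C["side"],C["wrist"]
for n in C: c=C[n]; print(n,np.round(-np.array(c["R"]).T@c["t"],3),np.round(c["R"],2).tolist())
print("key scene/side",onplane(s,322,219,.052),onplane(d,277,196,.052),tri([ray(s,322,219),ray(d,277,196)]))
print("apron front c",onplane(s,296,207,.03),"back",onplane(s,294,290,.03))
print("lock",onplane(s,411,257,.08))
print(onplane(d,290,213,.03))
E
python3 - <<'E'
import cv2
a=cv2.imread("pics/s0.png")[180:310,220:350];b=cv2.imread("pics/d0.png")[150:260,235:385]
a=cv2.resize(a,(390,390),interpolation=3);b=cv2.resize(b,(400,293),interpolation=3)
b=cv2.copyMakeBorder(b,0,97,0,0,0);cv2.imwrite("pics/c0.png",cv2.hconcat([a,b]))
E
```

```text
scene [1.104 0.276 1.063] [[-0.26, 0.96, 0.01], [0.83, 0.23, -0.5], [-0.48, -0.12, -0.87]]
side [ 0.439 -0.765  0.684] [[1.0, -0.08, 0.01], [-0.04, -0.57, -0.82], [0.07, 0.82, -0.57]]
wrist [0.651 0.075 0.374] [[1.0, -0.0, -0.0], [0.0, -0.95, 0.3], [-0.0, -0.3, -0.95]]
key scene/side [0.52974593 0.23171262 0.052     ] [0.51733206 0.21385072 0.052     ] [0.52037803 0.2317922  0.03910863]
apron front c [0.50291283 0.16840624 0.03      ] back [0.69421123 0.21240452 0.03      ]
lock [0.58317917 0.42463147 0.08      ]
[0.544607   0.17314066 0.03      ]
```

View pics/c0.png

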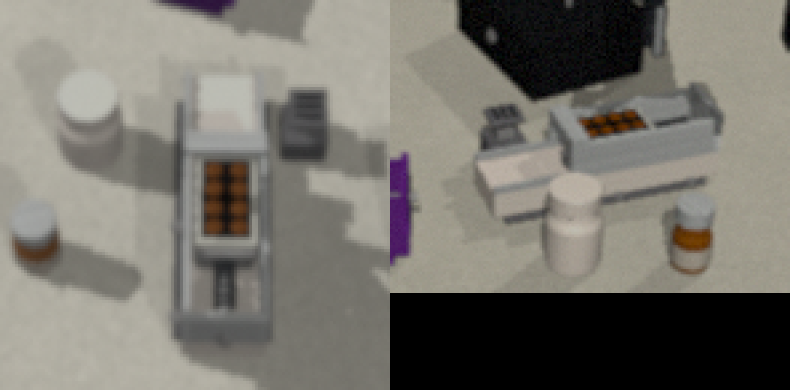

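Call:
carry_out(
  steps=[
    {"offset": [50, -30, 0], "turn": [0, 0, -0.15], "hand": 46},
    {"offset": [90, -60, 0], "turn": [0, 0, -0.3], "hand": 46},
    {"offset": [130, -90, 10], "turn": [0, 0, -0.45], "hand": 46},
    {"offset": [170, -110, 20], "turn": [0, 0, -0.6], "hand": 46},
    {"offset": [203, -122, 30], "turn": [0, 0, -0.75], "hand": 46},
    {"offset": [203, -122, 40], "turn": [0, 0, -0.9], "hand": 46},
    {"offset": [203, -122, 50], "turn": [0, 0, -1.05], "hand": 46},
    {"offset": [203, -122, 50], "turn": [0, 0, -1.2], "hand": 46},
  ],
)

```text
time: 0.95
position: [0.5261, 0.2029, 0.1981]
eef_rot: [0.181, 0.984, -0.001, -0.002]
force: [-0.3, -1.4, -0.3]
finger_gap: 0.0459
```

Call:
carry_out(
  steps=[
    {"offset": [0, 0, 0], "turn": [0, 0, -0.15], "hand": 46},
    {"offset": [0, 0, 0], "turn": [0, 0, -0.3], "hand": 46},
    {"offset": [0, 0, 0], "turn": [0, 0, -0.45], "hand": 46},
    {"offset": [0, 0, 0], "turn": [0, 0, -0.6], "hand": 46},
    {"offset": [0, 0, 0], "turn": [0, 0, -0.6], "hand": 46},
    {"offset": [0, 0, 0], "turn": [0, 0, -0.6], "hand": 46},
  ],
)

```text
time: 1.55
position: [0.526, 0.2027, 0.1978]
eef_rot: [-0.116, 0.993, -0.0, -0.002]
force: [0.2, -0.5, -0.0]
finger_gap: 0.0464
```

Run:
```python
from h import *
import json
c=camera_params("wrist"); im=save("wrist","w1.png");s=sense()
json.dump({k:np.array(v).tolist() for k,v in c.items()},open("cam1.json","w"))
from scipy.spatial.transform import Rotation as R
print(s["position"],np.round(R.from_quat(s["eef_rot"]).as_matrix(),3),s["qpos"],s["finger_gap"],s["time"],s["force"])
```

```text
[0.52605643 0.20272757 0.19792432] [[-0.973 -0.231 -0.005]
 [-0.231  0.973 -0.001]
 [ 0.005  0.    -1.   ]] [ 0.25317193  0.52322772 -0.87485582  1.80689057  0.46051375  1.03472996
  1.00339868] 0.045966187387026985 1.6 [ 0.19463127 -0.97319045 -0.14594301]
```

View pics/w1.png

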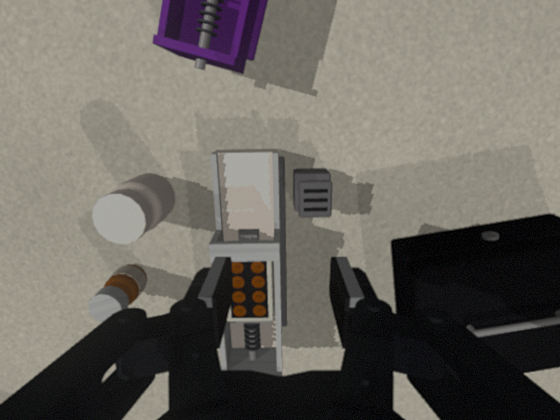

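Image up is outwards and right is the key side. The apron spans about (216–279, 152–236), the key's ribbed top is near (316,197), and the bridge edge is at row ~237. The fingertips look to be near (215,265) and (345,265).

```bash
python3 - <<'E'
from h import *
import json
c=json.load(open("cam1.json"));s=json.load(open("cam0.json"))
P=lambda u,v,z:np.round(onplane(c,u,v,z),4)
k=P(316,198,.052);print("key",k,"tri scene",tri([ray(c,316,198),ray(s["scene"],321.3,215.3)]),"tri side",tri([ray(c,316,198),ray(s["side"],277,192)]))
l,r=P(216,152,.036),P(279,152,.036);print("front lips",l,r,np.linalg.norm(l-r))
bl,br=P(212,243,.07),P(280,241,.07);print("bridge",bl,br,np.linalg.norm(bl-br), np.degrees(np.arctan2(*(br-bl)[:2])))
m=(l+r)/2; b=(bl+br)/2; d=b-m; print("len",np.hypot(*d[:2]),"yaw",np.degrees(np.arctan2(d[1],d[0])))
E
python3 - <<'E'
import cv2
a=cv2.imread("pics/w1.png")[140:260,200:350];cv2.imwrite("pics/c1.png",cv2.resize(a,(750,600),interpolation=2))
E
```

```text
key [0.5188 0.2309 0.052 ] tri scene [0.51964969 0.2296511  0.0500955 ] tri side [0.51867284 0.23077682 0.05244034]
front lips [0.5029 0.1395 0.036 ] [0.4905 0.1921 0.036 ] 0.054041835646099205
bridge [0.5711 0.1547 0.07  ] [0.5565 0.2086 0.07  ] 0.055842367428324546 -15.156131276077447
len 0.06894659164889884 yaw 13.290483002339133
```

View pics/c1.png

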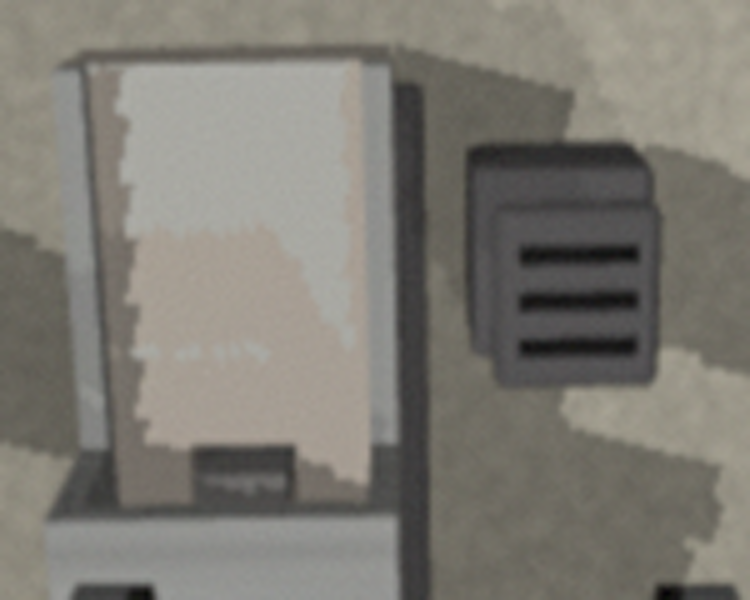

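Key (0.5195, 0.2305) and apron (0.534, 0.172) are 60.3 mm apart and the yaw is 13.4°. This agrees with the text, and the triangulated key height is 0.050–0.052. The target TCP is (0.527, 0.201), so I'll descend to about 25 mm above contact.

Call:
carry_out(
  steps=[
    {"offset": [0, -1.5, 35], "turn": [0, 0, 0], "hand": 46},
    {"offset": [0, -1.5, 70], "turn": [0, 0, 0], "hand": 46},
    {"offset": [-0.5, -1.5, 100], "turn": [0, 0, 0], "hand": 46},
    {"offset": [-0.5, -1.5, 110], "turn": [0, 0, 0], "hand": 46},
    {"offset": [-0.5, -1.5, 110], "turn": [0, 0, 0], "hand": 46},
    {"offset": [-0.5, -1.5, 110], "turn": [0, 0, 0], "hand": 46},
  ],
)

```text
time: 2.2
position: [0.527, 0.202, 0.0891]
eef_rot: [-0.116, 0.993, 0.0, -0.002]
force: [-0.7, 0.1, -0.2]
finger_gap: 0.0461
```

Run:
```python
from h import *
a=save("wrist","w2.png");b=save("side","d2.png");s=sense();print(s["position"],s["force"],s["finger_gap"],s["eef_rot"],s["time"])
b=cv2.resize(b[140:240,230:340],(462,420),interpolation=cv2.INTER_CUBIC)
cv2.imwrite("pics/c2.png",cv2.resize(np.hstack([a,b]),(800,329))[:,:,::-1])
```

```text
[0.52757322 0.20202268 0.08965737] [ 0.24137566 -0.01356653 -0.31009447] 0.04605242893718041 [-1.16044543e-01  9.93243628e-01  8.03221109e-05 -8.67476219e-04] 2.3
```

View pics/c2.png

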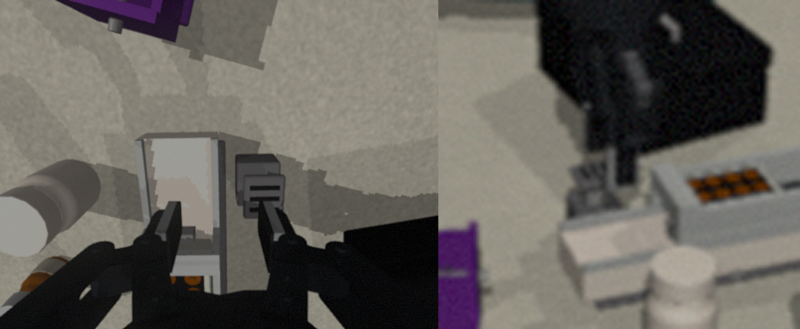

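The right fingertip is over the key's back part at (265,205) and the left one is over the apron at (172,205). I'll check the ray positions of the tips.

Run:
```python
from h import *
from scipy.spatial.transform import Rotation as R
c=camera_params("wrist");s=sense();M=R.from_quat(s["eef_rot"]).as_matrix();p=np.array(s["position"])
for off in(.013,.019):
  for y in(-.037,-.030,-.023,.023,.030,.037):
    for x in(-.011,.011):
      q=p+M@[x,y,off]; print(off,y,x,np.round(proj(c,q)*.7843,0),end=" ")
  print()
for n,X in(("key",[.5195,.2305,.052]),("apron",[.534,.172,.03])): print(n,np.round(M.T@(np.array(X)-p)*1e3,1),np.round(proj(c,np.array(X))*.7843))
a=cv2.imread("pics/w2.png")[190:330,180:380];cv2.imwrite("pics/c3.png",cv2.resize(a,(800,560),interpolation=2,fx=1,fy=1)*1)
im=cv2.convertScaleAbs(cv2.imread("pics/c3.png"),alpha=1.8,beta=15);cv2.imwrite("pics/c3.png",im)
```

```text
0.013 -0.037 -0.011 [160. 232.] 0.013 -0.037 0.011 [158. 199.] 0.013 -0.03 -0.011 [172. 232.] 0.013 -0.03 0.011 [170. 199.] 0.013 -0.023 -0.011 [184. 232.] 0.013 -0.023 0.011 [182. 199.] 0.013 0.023 -0.011 [260. 232.] 0.013 0.023 0.011 [262. 199.] 0.013 0.03 -0.011 [271. 232.] 0.013 0.03 0.011 [274. 199.] 0.013 0.037 -0.011 [283. 232.] 0.013 0.037 0.011 [286. 198.] 
0.019 -0.037 -0.011 [162. 227.] 0.019 -0.037 0.011 [160. 194.] 0.019 -0.03 -0.011 [174. 227.] 0.019 -0.03 0.011 [172. 194.] 0.019 -0.023 -0.011 [185. 227.] 0.019 -0.023 0.011 [183. 194.] 0.019 0.023 -0.011 [258. 227.] 0.019 0.023 0.011 [260. 194.] 0.019 0.03 -0.011 [270. 227.] 0.019 0.03 0.011 [272. 194.] 0.019 0.037 -0.011 [281. 227.] 0.019 0.037 0.011 [283. 194.] 
key [ 1.2 29.6 37.7] [265. 196.]
apron [  0.6 -30.7  59.6] [181. 185.]
```

View pics/c3.png

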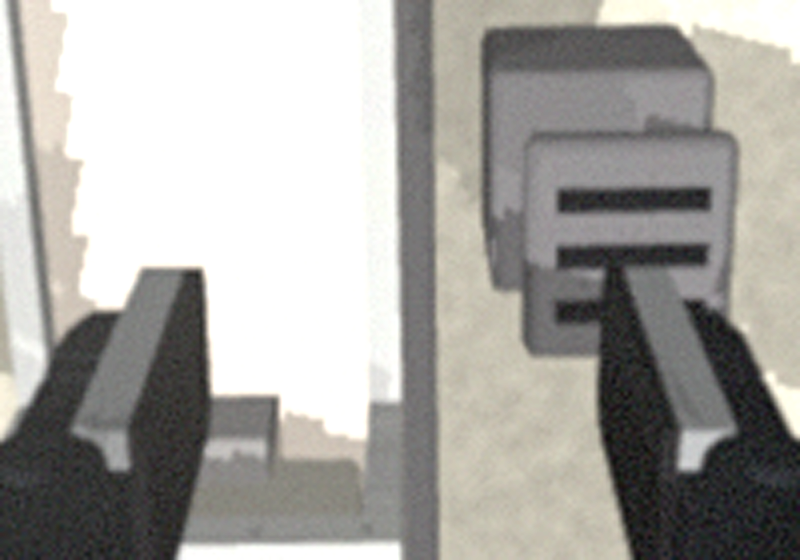

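The tips are about 7 mm thick, with inner faces at ±23 mm, so I'll open to 53 to centre both. The tip is roughly 25 mm above the key. I'm descending in stages and watching the force.

Call:
carry_out(
  steps=[
    {"offset": [0.5, 0, 8], "turn": [0, 0, 0], "hand": 53},
    {"offset": [0.5, 0, 16], "turn": [0, 0, 0], "hand": 53},
    {"offset": [0.5, 0, 20], "turn": [0, 0, 0], "hand": 53},
    {"offset": [0.5, 0, 20], "turn": [0, 0, 0], "hand": 53},
    {"offset": [0.5, 0, 20], "turn": [0, 0, 0], "hand": 53},
  ],
)

```text
time: 2.8
position: [0.5268, 0.2019, 0.0694]
eef_rot: [-0.116, 0.993, 0.0, -0.001]
force: [-0.3, 0.7, 0.4]
finger_gap: 0.0529
```

Call:
carry_out(
  steps=[
    {"offset": [0, 0, 2], "turn": [0, 0, 0], "hand": 53},
    {"offset": [0, 0, 4], "turn": [0, 0, 0], "hand": 53},
    {"offset": [0, 0, 6], "turn": [0, 0, 0], "hand": 53},
    {"offset": [0, 0, 6], "turn": [0, 0, 0], "hand": 53},
  ],
)

```text
time: 3.2
position: [0.5271, 0.2022, 0.0636]
eef_rot: [-0.116, 0.993, 0.0, -0.001]
force: [0.8, 0.4, 3.1]
finger_gap: 0.0527
```

Call:
carry_out(
  steps=[
    {"offset": [0, 0, 2], "turn": [0, 0, 0], "hand": 53},
    {"offset": [0, 0, 4], "turn": [0, 0, 0], "hand": 53},
    {"offset": [0, 0, 4], "turn": [0, 0, 0], "hand": 53},
  ],
)

```text
time: 3.5
position: [0.5266, 0.2019, 0.0594]
eef_rot: [-0.116, 0.993, 0.0, -0.001]
force: [-1.8, -0.5, 5.4]
finger_gap: 0.0529
```

Call:
carry_out(
  steps=[
    {"offset": [0, 0, 2], "turn": [0, 0, 0], "hand": 53},
    {"offset": [0, 0, 4], "turn": [0, 0, 0], "hand": 53},
    {"offset": [0, 0, 5], "turn": [0, 0, 0], "hand": 53},
    {"offset": [0, 0, 5], "turn": [0, 0, 0], "hand": 53},
  ],
)

```text
time: 3.9
position: [0.5266, 0.2021, 0.0562]
eef_rot: [-0.116, 0.993, -0.001, -0.001]
force: [-5.2, -4.0, 21.3]
finger_gap: 0.0533
```

The key has bottomed (21 N) and a push along −x indicates the cassette is against the finger. I'll back off slightly to a gentler press and look.

Call:
carry_out(
  steps=[
    {"offset": [0, 0, 1], "turn": [0, 0, 0], "hand": 53},
    {"offset": [0, 0, 1], "turn": [0, 0, 0], "hand": 53},
    {"offset": [0, 0, 1], "turn": [0, 0, 0], "hand": 53},
  ],
)

```text
time: 4.2
position: [0.5266, 0.2021, 0.0564]
eef_rot: [-0.116, 0.993, -0.001, -0.001]
force: [-4.9, -2.7, 14.2]
finger_gap: 0.0531
```

Run:
```python
from h import *
b=save("side","d4.png");a=save("wrist","w4.png");s=sense();print(s["position"],s["force"],s["finger_gap"],s["eef_rot"],s["time"])
b=cv2.resize(b[140:240,230:340],(462,420),interpolation=cv2.INTER_CUBIC)
im=cv2.resize(np.hstack([a[100:400,120:520],cv2.resize(b,(400,300))]),(800,300))[:,:,::-1]
cv2.imwrite("pics/c4.png",cv2.convertScaleAbs(im,alpha=1.4))
```

```text
[0.52653693 0.20209668 0.05635677] [-4.90176439 -2.55013545 15.04614113] 0.05287423165633482 [-1.15607095e-01  9.93294051e-01 -9.18839056e-04 -1.04143920e-03] 4.3
```

View pics/c4.png

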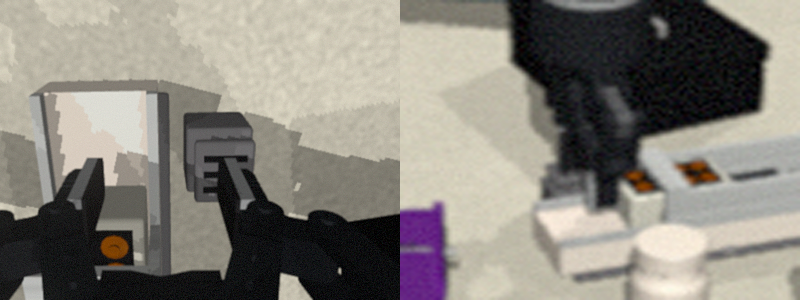

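```bash
python3 -c "
from bench import *
print(hand_in());s=sense();print(s['position'],s['force'],s['time'])"
```

```text
the job is handed in; nothing more can be done
None
the job is handed in; nothing more can be done
```

I pressed the release key fully down with one fingertip. The other fingertip, standing on the apron, stopped the cassette partway out of the mouth. I handed the job in at about 4.3 s, and no verdict was reported.

Last checks before handing in:
- **Key:** the tip travelled about 9–11 mm after first contact. The force then rose steeply to 21 N, which I read as the hard stop. I eased it to about 14–15 N for the hold. I inferred the key depth from travel and force and did not measure it directly.
- **Cassette:** a steady push of about 5 N in the pop-out direction showed it bearing on the finger. The force stayed steady between the last two readings, 0.1 s apart. In the wrist and side pictures it lies flat and protrudes from the mouth. I estimate about 34 mm out, from where the finger stands; I did not measure this separately.
- **Bystanders:** the arm stayed above and clear of the vial, jar and lockbox throughout. I saw no sign that any had moved, but I did not measure their positions afterwards.
- **Measurements:** the key-to-apron distance came out at 60.3 mm against the stated 60 mm. The key height triangulated to 50–52 mm against the stated 52 mm. My first rough triangulation of the key gave 39 mm because I had picked the wrong pixel, and I corrected that before moving.

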